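# Wedge the dovetailed lid home on the nutmeg box

### The arm

A 6-joint arm with a two-finger parallel gripper is mounted at the origin on the work surface. World frame = base frame: x ahead of the robot, y to its left, z up, the work surface at z = 0. Lengths are in m, angles in rad, forces in N, time in s.
With the tool pointing down it reaches from about 0.425 to 0.925 m from the base axis. Payload 12.5 kg.
Tool frame: the origin (TCP) lies at the centre of the arm's flange, where the gripper is bolted on; the fingertips stand 173 mm ahead of it and the grasp point (between the pads) lies 155 mm ahead of it; x points along the fingers, y is the direction in which the jaws open and shut, and the axes are right-handed (so a half turn about x gives the same grasp; the last joint's range is limited). The gripper opens to 85 mm and grips with 20 to 120 N. Pads are 22 mm wide; open, the fingers measure 114 mm over their backs; the gripper's body (76 mm by 85 mm) begins 54 mm behind the grasp point. The pads swing forward as they close: fully open they stand 13 mm farther back than shut.
Start: joints at [1.197, 0.491, 1.559, -0, 1.092, -0.106], TCP at [0.165, 0.603, 0.405] pointing down, gripper open.
Joint ranges: [-3.1, 3.1], [-0.84, 2.19], [0.05, 2.79], [-1.13, 4.28], [0.06, 2.93], [-2.69, 2.69]. Speed limits (rad/s): [2.22, 2.22, 2.79, 3.14, 3.14, 3.14].

### API

Orientations are given as a unit quaternion [x, y, z, w].
In Python, from station import manip gives the robot as it stands.
- The arm moves only by the tool step_arm, never from a script. Its argument "rows" is a list of rows, each an object of numbers: "x", "y", "z": the shift along the tool's x, y, z in cm; "rx", "ry", "rz": the turn, a rotation vector about the tool's x, y, z in degrees; "jaw": the finger opening in cm, from 0 to 8.54. In form: [{"x": .., "y": .., "z": .., "rx": .., "ry": .., "rz": .., "jaw": ..}, ...]. A call has 1 to 5 rows; each row shifts and turns the commanded pose from where the row before left it, along the tool's axes as they then stand; what a row does not reach is not made up. A row lasts 1/8 s, in which the tool goes at most 62.5 mm and 10.7 degrees, less where a joint would pass 70% of its speed; a pose out of reach is approached as far as the arm can. A call with a gripper value outside its range is refused whole. The fingers move at their own pace and stop on an object; "squeeze" is the grip in N (left out, the last holds). Time passes only in rows, so rows that do not move let the fingers close. It gives the time, the measured TCP pose, the force and the opening at its end, in the units of the state.
- manip.get_state(): the state, without advancing time (a new reading comes with each control period).
- manip.camera(name): name is "scene" or "top" or "wrist"; returns a dict with "image" (420x560x3 uint8, red, green, blue), "vertical_fov" (degrees; the focal length in pixels is half the picture's height over the tangent of half this angle, whatever the lens; pixels are square), "cx", "cy" (the principal point, pixels), "world_from_camera" (4x4, takes a point from camera to world coordinates); the wrist camera has in their place "mount" (4x4, takes a point from camera to tool coordinates, whose origin is the TCP and whose axes are the tool frame's). Camera axes: x right, y up, looking along -z (the intrinsics and any distortion apply to the point x, -y, -z); pixel columns grow to the right and rows downward; lengths in m; the calibration is good to about 2 mm. A picture is of the moment at which its call begins: read the wrist's pose just before it. There is no depth.
- manip.job_done(): hands the job in, once; it reports no verdict.
The state is a dict: "t": time; "joint_positions": joint angles; "qd": joint speeds; "joint_efforts": joint torques, N m; "tool_pos": TCP position; "eef_rot": TCP orientation; "force": force on the tool from outside, world axes, zero at the start; "moment": the same for the moment, N m; "width": opening from 0.0 (shut) to 1.0 (fully open).
Only numpy, scipy, OpenCV 4.12 (cv2) and the standard library are available. Lean on these libraries where they do the work, as an engineer would, in place of code of your own. Each camera call takes 0.05 s, during which the arm holds its last target.

### The job

Close the wooden nutmeg box that is screwed to the worktop: take the tapered lid with bevelled dovetail edges, lay it narrow end first in the wide mouth of the box's dovetail way, and slide it along until it wedges tight, then let go. Leave the plain rectangular lid where it lies.

Things in the scene. Friction and masses are not known exactly. Their poses are not given: they have to be found in the camera images.
- lid: The right lid: pale wood, loose, 180 g, 110 mm long (x), 12 mm thick; underside tapers in plan from 107 mm wide at -x to 73 mm at the narrow end +x (9 deg a side). Waxed side edges bevel inward going up (20 deg, 4.5 mm). Grip bar on top, central: 18 mm thick along x, 50 mm long along y, 12 to 44 mm above the underside; pinch across x. Origin: centre of underside; z up, lies bar up.
- spice_box: Nutmeg box: open, pale wood, fixed, wedge-shaped in plan, 151 mm wide at its mouth (x = -95 mm), 102 mm at the narrow end (x = +65 mm, brass foot). x: closing direction. Ledge 60 mm up, 24 mm broad, carries the lid; undercut lips above it (taper 9, bevel 20 deg) reach 76 mm. Origin: on the worktop. The lid wedges with its origin at x 0, y 0, z 60 mm here, axes alike. Way is open at both ends.
- mouth (a point): Point on the box, 70 mm back (-x) from the tight place at ledge height (60 mm); axes as the box. With the lid's origin here it can be lowered straight in between the lips (6 mm to spare a side) and stays if released. Sliding takes 1 to 2 N; at the end resistance rises sharply: push about 10 N. Held off-centre it jams early; pushed with the bar loose between the fingers it centres itself.
- plain_lid: The wrong lid, of another box: same wood, same grip bar, 110 mm by 12 mm thick, but a plain rectangle 94 mm wide with square edges. Origin: centre of the underside. To be left where it lies.
Things that resemble listed ones, but are neither listed nor needed, are in the scene too. Leave any pink or red look-alike of the lid alone.

How it is judged:
At the end, for the whole second after the job is handed in: The lid lies in the way under the lips, within 10 mm of its wedged place along and across it, 5 mm in height, 10 degrees in direction, level within 7 degrees, at rest, released and wedged tight: it still bears on the box with over 4 N (its weight alone gives about 2 N) (x of lid in the frame of spice_box between -0.01 and 0.01 m and y of lid in the frame of spice_box between -0.01 and 0.01 m and z of lid in the frame of spice_box between 0.055 and 0.066 m and angle between the x axis of lid and the x axis of spice_box, either way round below 0.17 rad and angle between lid's own z axis and vertical below 0.12 rad and linear speed of lid below 0.02 m/s and contact force between lid and spice_box above 4 N); the robot touches nothing.
It fails at once if the plain lid is moved by more than 30 mm (distance of plain_lid from where it was at the start of the episode above 0.03 m).
It also fails if it takes over 43 s, if anything falls off the work surface, if the arm or the gripper's body presses on something with over 40 N, if the wrist force passes 120 N, or if a joint passes its speed limit or range.

## Working session

There is one attempt and no reset: what is moved stays moved. The work goes in short steps, Python scripts to look and compute and a tool call to move; the robot and the scene stay as the last step left them, time stands still between calls to the robot, and variables do not carry over. Pictures are saved under pics/ and viewed, and the job is handed in when it is done.

Besides the shell and the picture viewer there is one more tool, called after "Request:" as name(argument=value, ...) on one line, values as JSON. step_arm: Moves the arm, as the interface text tells. Its arguments: {"type":"object","properties":{"rows":{"type":"array"},"squeeze":{"type":"number"}},"required":["rows"]}

```bash
mkdir -p pics; ls
python3 - <<'E'
from station import manip
import cv2
print(manip.get_state())
for n in ("scene","top","wrist"):
    c=manip.camera(n); cv2.imwrite(f"pics/{n}0.png",c["image"][:,:,::-1])
    print(n,{k:v for k,v in c.items() if k!="image"})
E
```

```text
pics
{'t': 0.0, 'joint_positions': array([ 1.19734629e+00,  4.91529481e-01,  1.55948159e+00,  2.42398541e-05,
        1.09171392e+00, -1.05594141e-01]), 'qd': array([-0.00082165,  0.00145928, -0.00116536, -0.00147142, -0.00090356,
        0.00133743]), 'joint_efforts': array([ 1.39901615e-03, -6.18455529e+01, -2.61596829e+01, -2.20891269e-05,
        3.98968550e-03,  6.66233362e-06]), 'tool_pos': array([0.16536972, 0.6026734 , 0.40413525]), 'eef_rot': array([ 0.09403531,  0.7008764 , -0.09480952,  0.70067167]), 'force': array([-0.62207748, -0.20200555,  0.54395389]), 'moment': array([ 0.01180034, -0.02771224, -0.03452954]), 'width': 1.001197896968466}
scene {'vertical_fov': 48.27252141205864, 'cx': 278.93452452402795, 'cy': 208.8164674581299, 'world_from_camera': array([[ 0.2504427 , -0.80587582,  0.53650967,  1.06014533],
       [ 0.96813046,  0.20768868, -0.13996005, -0.25162556],
       [ 0.00136343,  0.55446332,  0.83220704,  1.0145932 ],
       [ 0.        ,  0.        ,  0.        ,  1.        ]])}
top {'vertical_fov': 45.14508006913758, 'cx': 277.80820801023515, 'cy': 204.1727093112915, 'world_from_camera': array([[-0.01019289,  0.99772656, -0.0666169 ,  0.39398271],
       [-0.99982412, -0.01121784, -0.01502969, -0.10769403],
       [-0.01574282,  0.06645198,  0.99766542,  1.25188029],
       [ 0.        ,  0.        ,  0.        ,  1.        ]])}
wrist {'vertical_fov': 60.955223318649246, 'cx': 283.4232054470541, 'cy': 208.92342876157682, 'mount': array([[ 6.62419345e-06,  2.97771942e-01, -9.54637036e-01,
         3.07677052e-02],
       [ 9.99999998e-01, -6.61396280e-05, -1.36914152e-05,
         7.13108821e-04],
       [-6.72162577e-05, -9.54637034e-01, -2.97771942e-01,
        -7.56069125e-02],
       [ 0.00000000e+00,  0.00000000e+00,  0.00000000e+00,
         1.00000000e+00]])}
```

View pics/scene0.png

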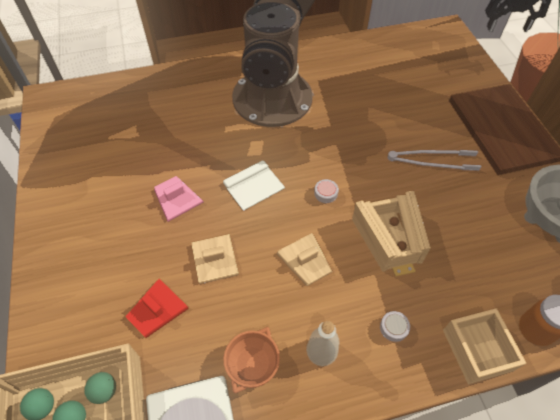

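View pics/top0.png

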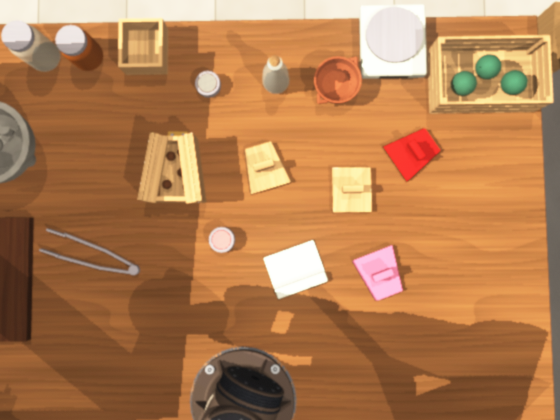

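View pics/wrist0.png

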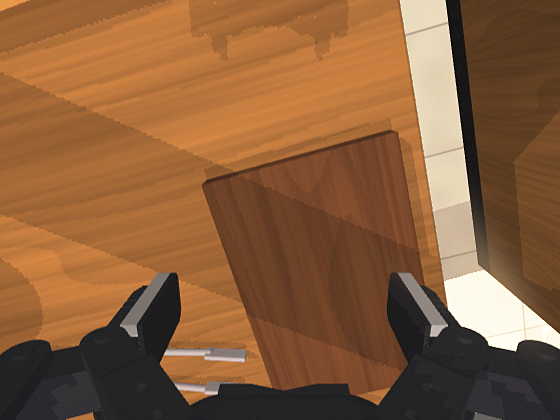

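The top view shows the box at about (171,168), the tapered lid at (266,168) and the plain lid at (352,190). The pink and red look-alikes are at (380,272) and (412,153). I'll enlarge the top and scene views to pick corners.

Run:
```python
import cv2
a=cv2.imread("pics/top0.png")
cv2.imwrite("pics/t_box.png",cv2.resize(a[120:215,125:225],None,fx=6,fy=6,interpolation=cv2.INTER_CUBIC))
cv2.imwrite("pics/t_lid.png",cv2.resize(a[130:205,230:305],None,fx=8,fy=8,interpolation=cv2.INTER_CUBIC))
a=cv2.imread("pics/scene0.png")
cv2.imwrite("pics/s_box.png",cv2.resize(a[185:285,270:440],None,fx=4.7,fy=4.7,interpolation=cv2.INTER_CUBIC))
```

```text
(no output)
```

View pics/t_box.png

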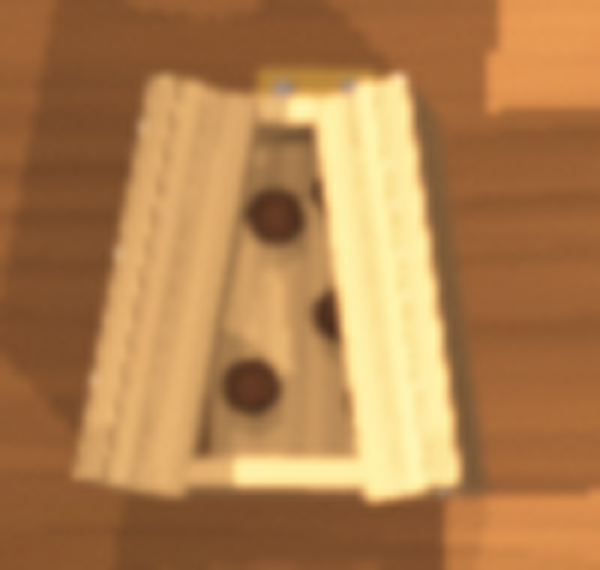

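View pics/t_lid.png

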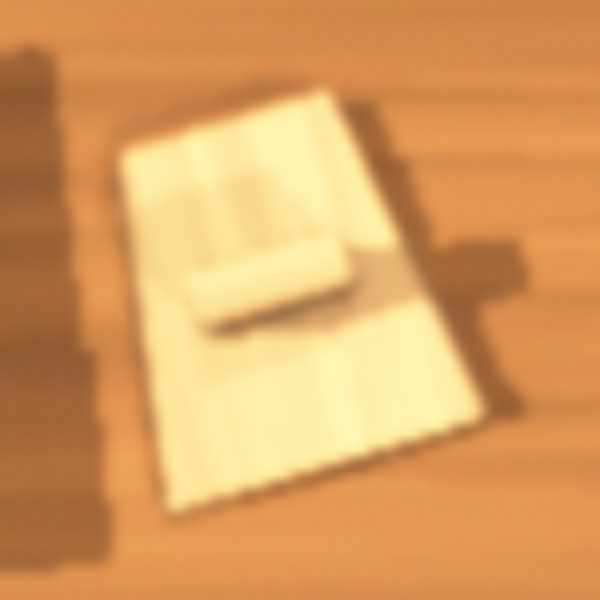

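View pics/s_box.png

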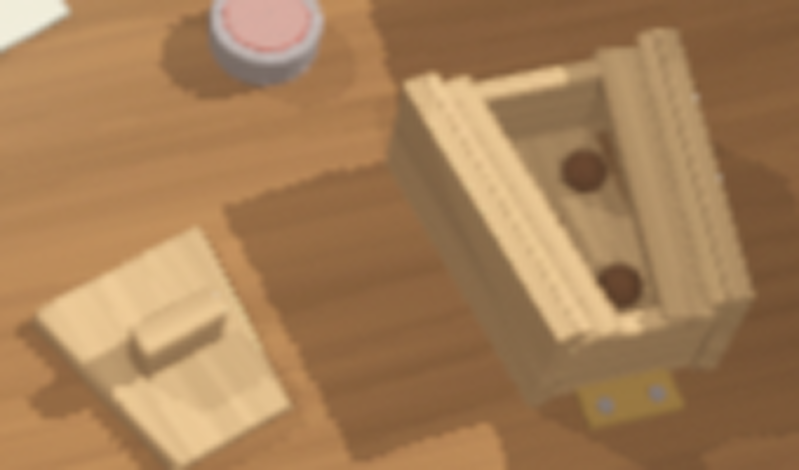

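```bash
cat > h.py <<'E'
import numpy as np, cv2
from station import manip
from scipy.optimize import least_squares
from scipy.spatial.transform import Rotation as R
def K(c):
    f=210/np.tan(np.radians(c["vertical_fov"])/2); return f,c["cx"],c["cy"]
def wfc(c,s=None):
    if "world_from_camera" in c: return np.array(c["world_from_camera"])
    T=np.eye(4);T[:3,:3]=R.from_quat(s["eef_rot"]).as_matrix();T[:3,3]=s["tool_pos"]
    return T@np.array(c["mount"])
def proj(P,c,T):
    f,cx,cy=K(c); q=(np.asarray(P)-T[:3,3])@T[:3,:3]
    return np.c_[cx+f*q[:,0]/-q[:,2], cy-f*q[:,1]/-q[:,2]]
def ray(uv,z,c,T):
    f,cx,cy=K(c); uv=np.atleast_2d(uv); d=np.c_[(uv[:,0]-cx)/f,-(uv[:,1]-cy)/f,-np.ones(len(uv))]@T[:3,:3].T
    return T[:3,3]+d*((z-T[2,3])/d[:,2])[:,None]
def place(P,x,y,a,z=0):
    c,s=np.cos(a),np.sin(a); P=np.asarray(P)
    return np.c_[x+c*P[:,0]-s*P[:,1], y+s*P[:,0]+c*P[:,1], P[:,2]+z]
def fit(obs,x0,z=0):
    # obs: list of (P_local, uv, cam, T)
    def r(p): return np.concatenate([(proj(place(P,*p,z),c,T)-uv).ravel() for P,uv,c,T in obs])
    s=least_squares(r,x0,loss="soft_l1"); return s.x, r(s.x).reshape(-1,2)
E
cat > m1.py <<'E'
from h import *
np.set_printoptions(precision=4,suppress=True)
t=manip.camera("top");s=manip.camera("scene");Tt=wfc(t);Ts=wfc(s)
cr=lambda p,k,o:(np.array(p)+.5)/k-.5+np.array(o)
lt=cr([(122,152),(330,90),(485,412),(168,512)],8,(230,130))  # +x+y,+x-y,-x-y,-x+y
ls=cr([(290,405),(180,468),(38,315),(198,228)],4.7,(270,185))
bt=cr([(155,75),(408,75),(462,488),(75,478)],6,(125,120))
bs=cr([(752,292),(565,340),(408,80),(675,30)],4.7,(270,185))
L=[(.055,.0365-.0022,.006),(.055,-.0365+.0022,.006),(-.055,-.0535+.0022,.006),(-.055,.0535-.0022,.006)]
B=[(.065,.051,.076),(.065,-.051,.076),(-.095,-.0755,.076),(-.095,.0755,.076)]
for n,P,a,b in(("lid",L,lt,ls),("box",B,bt,bs)):
    z=P[0][2]
    print(n,ray(a,z,t,Tt)[:,:2].tolist(),ray(b,z,s,Ts)[:,:2].tolist())
    x0=[*ray(a,z,t,Tt).mean(0)[:2],0]
    for o in ([(P,a,t,Tt)],[(P,b,s,Ts)],[(P,a,t,Tt),(P,b,s,Ts)]):
        p,r=fit(o,x0); print(p,np.degrees(p[2]),"res",np.abs(r).max(), np.sqrt((r**2).mean()))
E
python3 m1.py
```

```text
lid [[0.6170265643626042, -0.00808282250175224], [0.6356927325324273, -0.07309503799787728], [0.5342335213316156, -0.12019545029475111], [0.5042771530597085, -0.021686003527607592]] [[0.6123275539120205, -0.005768203865924054], [0.6316102182215253, -0.06944976815682544], [0.5305672443566591, -0.11633997649029529], [0.5010562169674746, -0.020881791934628885]]
[ 0.5728 -0.0558  0.2814] 16.122343306220788 res 0.5944882759124823 0.2701684437644394
[ 0.5689 -0.0531  0.2905] 16.642902088701494 res 0.6238596718837925 0.37689282644808597
[ 0.571  -0.0546  0.2885] 16.527980570756043 res 1.2133731060195316 0.7326775092792778
box [[0.6467479147368955, 0.20957889445901146], [0.645395766803971, 0.10958188958385136], [0.48213942844541197, 0.08829624442299285], [0.487778435043701, 0.23991498800639693]] [[0.6417269735738198, 0.2134834046206165], [0.6435618194097938, 0.11552987261694997], [0.4817374944715329, 0.09395803032588118], [0.4866073977194457, 0.2407102590743757]]
[ 0.5805  0.1614 -0.029 ] -1.660118750625938 res 0.5866102307890912 0.3524925507192853
[ 0.5782  0.1661 -0.013 ] -0.7424897791010306 res 1.4989733392359312 0.77834427424707
[ 0.5797  0.1628 -0.0261] -1.4940581743422803 res 2.280554156417793 0.9335654125158094
```

```bash
cat > go.py <<'E'
# usage: go(x,y,z,psi): rows needed; psi = world heading of tool y axis (deg), tool down
from h import *
def rel(tx,ty,tz,psi):
    s=manip.get_state(); R0=R.from_quat(s["eef_rot"]); p=np.radians(psi)
    X=np.array([0,0,-1.]);Y=np.array([np.cos(p),np.sin(p),0]);Z=np.cross(X,Y)
    R1=R.from_matrix(np.c_[X,Y,Z])
    d=R0.inv().apply(np.array([tx,ty,tz])-s["tool_pos"])*100
    w=np.degrees((R0.inv()*R1).as_rotvec())
    print("t",round(s["t"],2),"shift cm",d.round(2),"rot deg",w.round(2),"F",np.round(s["force"],1),"q",np.round(s["joint_positions"],2),"w",round(s["width"],3))
E
python3 - <<'E'
from go import *
s=manip.get_state(); print(R.from_quat(s["eef_rot"]).as_matrix().round(3))
for psi in (16.5,196.5): rel(.571,-.0546,.36,psi)
E
```

```text
[[-0.     0.265  0.964]
 [-0.     0.964 -0.265]
 [-1.    -0.    -0.   ]]
t 0.25 shift cm [  4.47 -52.65  56.51] rot deg [5.815e+01 1.000e-02 2.000e-02] F [-0.6  0.2 -0. ] q [ 1.2   0.49  1.56 -0.    1.09 -0.11] w 1.002
t 0.25 shift cm [  4.47 -52.65  56.51] rot deg [-1.2185e+02 -3.0000e-02  1.0000e-02] F [-0.6  0.2 -0. ] q [ 1.2   0.49  1.56 -0.    1.09 -0.11] w 1.002
```

Request:
step_arm(rows=[{"x": 0.9,"y": -4.05,"z": 4.35,"jaw": 8.5},{"x": 0.9,"y": -4.05,"z": 4.35},{"x": 0.9,"y": -4.05,"z": 4.35},{"x": 0.9,"y": -4.05,"z": 4.35},{"x": 0.9,"y": -4.05,"z": 4.35}], squeeze=40)

```text
invalid input at $.rows[0]: expected keys x, y, z, rx, ry, rz, jaw
```

Request:
step_arm(rows=[{"y": -4.05,"z": 4.35},{"y": -4.05,"z": 4.35},{"y": -4.05,"z": 4.35},{"y": -4.05,"z": 4.35},{"y": -4.05,"z": 4.35}])

```text
invalid input at $.rows[0]: expected keys x, y, z, rx, ry, rz, jaw
```

Request:
step_arm(rows=[{"y": -4.05,"z": 4.35},{"y": -4.05,"z": 4.35},{"y": -4.05,"z": 4.35},{"rx": 9.7},{"rx": 9.7}])

```text
invalid input at $.rows[0]: expected keys x, y, z, rx, ry, rz, jaw
```

Request:
step_arm(rows=[{"rx": 9.7},{"rx": 9.7},{"rx": 9.7},{"rx": 9.7},{}])

```text
invalid input at $.rows[0]: expected keys x, y, z, rx, ry, rz, jaw
```

Run:
```python
from go import *
rel(.571,-.0546,.36,16.5)
c=manip.camera("wrist"); cv2.imwrite("pics/w1.png",c["image"][:,:,::-1])
```

```text
t 0.25 shift cm [  4.47 -52.65  56.51] rot deg [5.815e+01 1.000e-02 2.000e-02] F [-0.6  0.2 -0. ] q [ 1.2   0.49  1.56 -0.    1.09 -0.11] w 1.002
```

View pics/w1.png

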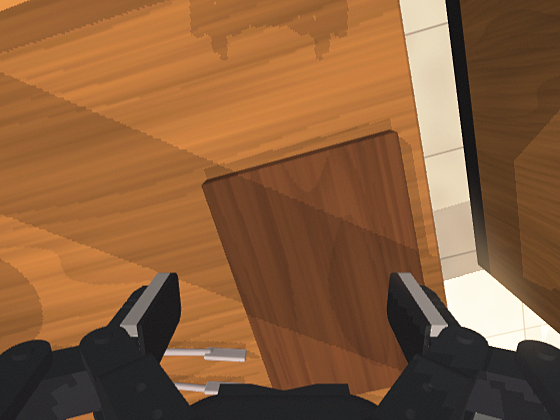

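All the calls were refused because every row needs all seven keys, so nothing moved. I'll resend them in full.

Request:
step_arm(rows=[{"x": 0.9,"y": -4.05,"z": 4.35,"rx": 0,"ry": 0,"rz": 0,"jaw": 8.5},{"x": 0.9,"y": -4.05,"z": 4.35,"rx": 0,"ry": 0,"rz": 0,"jaw": 8.5},{"x": 0.9,"y": -4.05,"z": 4.35,"rx": 0,"ry": 0,"rz": 0,"jaw": 8.5},{"x": 0.9,"y": -4.05,"z": 4.35,"rx": 0,"ry": 0,"rz": 0,"jaw": 8.5},{"x": 0.9,"y": -4.05,"z": 4.35,"rx": 0,"ry": 0,"rz": 0,"jaw": 8.5}], squeeze=40)

```text
t: 0.92
tool_pos: [0.3222, 0.3483, 0.3596]
eef_rot: [0.094, 0.701, -0.094, 0.701]
force: [0.5, 1.2, 0.0]
width: 0.995
```

Request:
step_arm(rows=[{"x": 0,"y": -4.05,"z": 4.35,"rx": 0,"ry": 0,"rz": 0,"jaw": 8.5},{"x": 0,"y": -4.05,"z": 4.35,"rx": 0,"ry": 0,"rz": 0,"jaw": 8.5},{"x": 0,"y": -4.05,"z": 4.35,"rx": 0,"ry": 0,"rz": 0,"jaw": 8.5},{"x": 0,"y": -4.05,"z": 4.35,"rx": 0,"ry": 0,"rz": 0,"jaw": 8.5},{"x": 0,"y": -4.05,"z": 4.35,"rx": 0,"ry": 0,"rz": 0,"jaw": 8.5}])

```text
t: 1.55
tool_pos: [0.4785, 0.0952, 0.3599]
eef_rot: [0.095, 0.701, -0.094, 0.701]
force: [0.7, -0.1, -0.3]
width: 0.994
```

```bash
python3 -c "
from go import *
rel(.571,-.0546,.36,16.5)"
```

```text
t 1.55 shift cm [-1.000e-02 -1.199e+01  1.289e+01] rot deg [ 5.815e+01  2.000e-02 -3.000e-02] F [ 0.7 -0.1 -0.3] q [ 0.06  0.36  1.94  0.    0.84 -1.24] w 0.994
```

Request:
step_arm(rows=[{"x": 0,"y": -4.0,"z": 4.3,"rx": 0,"ry": 0,"rz": 0,"jaw": 8.5},{"x": 0,"y": -4.0,"z": 4.3,"rx": 0,"ry": 0,"rz": 0,"jaw": 8.5},{"x": 0,"y": -4.0,"z": 4.3,"rx": 0,"ry": 0,"rz": 0,"jaw": 8.5},{"x": 0,"y": 0,"z": 0,"rx": 9.7,"ry": 0,"rz": 0,"jaw": 8.5},{"x": 0,"y": 0,"z": 0,"rx": 9.7,"ry": 0,"rz": 0,"jaw": 8.5}])

```text
t: 2.17
tool_pos: [0.5705, -0.0537, 0.3593]
eef_rot: [0.213, 0.674, -0.213, 0.674]
force: [-0.1, 0.6, -0.1]
width: 0.998
```

Request:
step_arm(rows=[{"x": 0,"y": 0,"z": 0,"rx": 9.7,"ry": 0,"rz": 0,"jaw": 8.5},{"x": 0,"y": 0,"z": 0,"rx": 9.7,"ry": 0,"rz": 0,"jaw": 8.5},{"x": 0,"y": 0,"z": 0,"rx": 9.7,"ry": 0,"rz": 0,"jaw": 8.5},{"x": 0,"y": 0,"z": 0,"rx": 9.7,"ry": 0,"rz": 0,"jaw": 8.5},{"x": 0,"y": 0,"z": 0,"rx": 0,"ry": 0,"rz": 0,"jaw": 8.5}])

```text
t: 2.8
tool_pos: [0.5703, -0.0528, 0.3596]
eef_rot: [0.423, 0.567, -0.423, 0.567]
force: [0.4, 0.7, 0.2]
width: 0.997
```

Run:
```python
from go import *
rel(.571,-.0546,.36,16.5)
c=manip.camera("wrist"); cv2.imwrite("pics/w2.png",c["image"][:,:,::-1])
```

```text
t 2.8 shift cm [-0.04  0.01  0.19] rot deg [ 0.02 -0.01  0.  ] F [0.4 0.7 0.2] q [-0.21  0.47  1.74  0.    0.93 -0.5 ] w 0.997
```

View pics/w2.png

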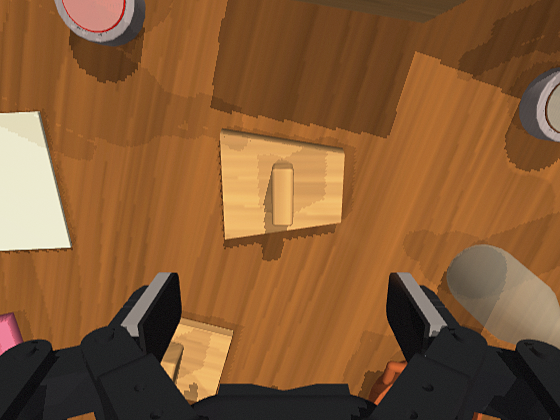

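Run:
```python
import cv2
a=cv2.imread("pics/w2.png")
cv2.imwrite("pics/w2z.png",cv2.resize(a[115:260,205:360],None,fx=5,fy=4.0,interpolation=cv2.INTER_CUBIC))
```

```text
(no output)
```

View pics/w2z.png

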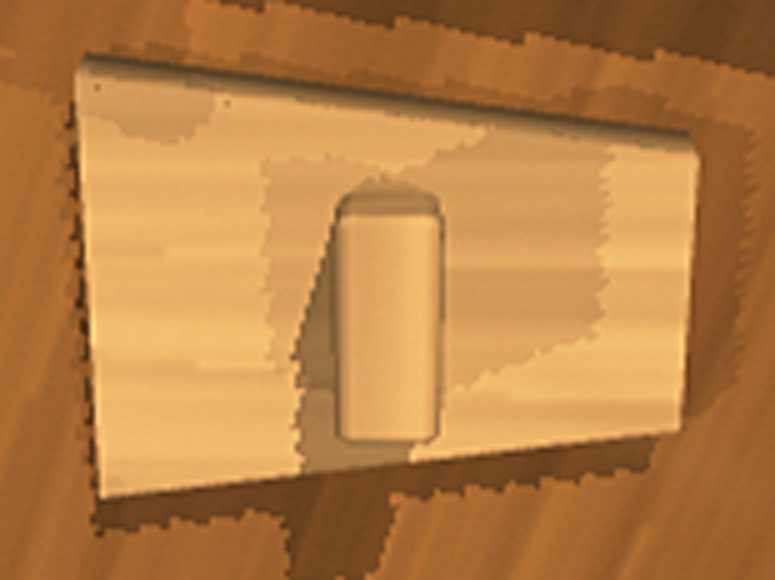

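Run:
```python
from go import *
np.set_printoptions(precision=4,suppress=True)
s=manip.get_state();c=manip.camera("wrist");T=wfc(c,s)
uv=(np.array([(78,57),(697,135),(102,497),(680,432),(338,213),(442,213),(438,441),(340,441)])+.5)/[5,4]-.5+[205,115]
P=[(-.055,.0535,0),(.055,.0365,0),(-.055,-.0491,.012),(.055,-.0321,.012),(-.009,.025,.044),(.009,.025,.044),(.009,-.025,.044),(-.009,-.025,.044)]
p,r=fit([(P,uv,c,T)],[.57,-.055,.29]);print(p,np.degrees(p[2]));print(r)
rel(p[0],p[1],.19,np.degrees(p[2]))
```

```text
[ 0.5712 -0.0557  0.2885] 16.5295868128348
[[ 1.4489 -1.2653]
 [-1.3266 -1.4769]
 [-0.161  -0.408 ]
 [ 0.306  -0.6819]
 [-0.8658  0.3333]
 [ 0.6203  0.3891]
 [ 0.7711  1.5798]
 [-0.8203  1.5292]]
t 2.9 shift cm [16.97 -0.    0.3 ] rot deg [ 0.15 -0.01 -0.  ] F [0.3 0.3 0.6] q [-0.21  0.47  1.74  0.    0.93 -0.5 ] w 0.994
```

Request:
step_arm(rows=[{"x": 4,"y": 0,"z": 0.3,"rx": 0,"ry": 0,"rz": 0,"jaw": 8.5},{"x": 5,"y": 0,"z": 0,"rx": 0,"ry": 0,"rz": 0,"jaw": 7},{"x": 5,"y": 0,"z": 0,"rx": 0,"ry": 0,"rz": 0,"jaw": 6},{"x": 3,"y": 0,"z": 0,"rx": 0,"ry": 0,"rz": 0,"jaw": 5},{"x": 0,"y": 0,"z": 0,"rx": 0,"ry": 0,"rz": 0,"jaw": 4}])

```text
t: 3.52
tool_pos: [0.5709, -0.0556, 0.1879]
eef_rot: [0.422, 0.568, -0.423, 0.566]
force: [-0.3, 0.1, 0.2]
width: 0.471
```

Request:
step_arm(rows=[{"x": 0,"y": 0,"z": 0,"rx": 0,"ry": 0,"rz": 0,"jaw": 2.5},{"x": 0,"y": 0,"z": 0,"rx": 0,"ry": 0,"rz": 0,"jaw": 1},{"x": 0,"y": 0,"z": 0,"rx": 0,"ry": 0,"rz": 0,"jaw": 1},{"x": 0,"y": 0,"z": 0,"rx": 0,"ry": 0,"rz": 0,"jaw": 1},{"x": 0,"y": 0,"z": 0,"rx": 0,"ry": 0,"rz": 0,"jaw": 1}])

```text
t: 4.15
tool_pos: [0.5715, -0.0557, 0.1913]
eef_rot: [0.424, 0.566, -0.423, 0.567]
force: [0.4, -0.4, 7.9]
width: 0.202
```

Request:
step_arm(rows=[{"x": 0,"y": 0,"z": 0,"rx": 0,"ry": 0,"rz": 0,"jaw": 1},{"x": 0,"y": 0,"z": 0,"rx": 0,"ry": 0,"rz": 0,"jaw": 1}])

```text
t: 4.4
tool_pos: [0.5715, -0.0557, 0.1913]
eef_rot: [0.424, 0.566, -0.423, 0.567]
force: [0.3, 0.2, 7.4]
width: 0.201
```

Run:
```python
from go import *
rel(.5712,-.0557,.19,16.53)
c=manip.camera("wrist"); cv2.imwrite("pics/w3.png",c["image"][:,:,::-1])
```

```text
t 4.4 shift cm [ 0.13 -0.03 -0.01] rot deg [-0.05  0.07 -0.14] F [0.3 0.2 7.4] q [-0.21  0.71  1.86  0.    0.57 -0.5 ] w 0.201
```

View pics/w3.png

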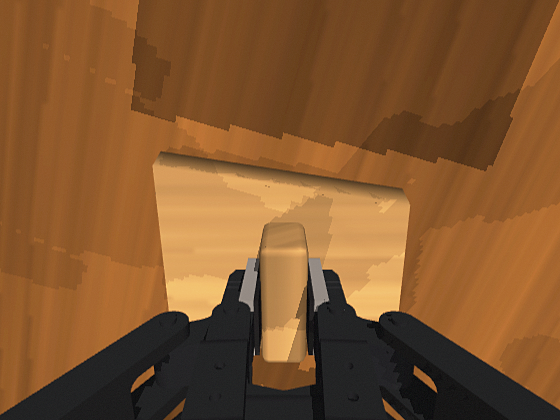

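```bash
python3 -c "
from go import *
rel(.54,.06,.5,16.53)
rel(.54,.06,.5,-1.5)"
```

```text
t 4.45 shift cm [-30.89   0.34 -11.95] rot deg [-0.05  0.07 -0.14] F [-0.9  0.7  7.2] q [-0.21  0.71  1.86  0.    0.57 -0.5 ] w 0.202
t 4.45 shift cm [-30.89   0.34 -11.95] rot deg [17.98  0.05 -0.15] F [-0.9  0.7  7.2] q [-0.21  0.71  1.86  0.    0.57 -0.5 ] w 0.202
```

Request:
step_arm(rows=[{"x": -1,"y": 0,"z": 0,"rx": 0,"ry": 0,"rz": 0,"jaw": 1},{"x": -3,"y": 0,"z": 0,"rx": 0,"ry": 0,"rz": 0,"jaw": 1},{"x": -4,"y": 0,"z": 0,"rx": 0,"ry": 0,"rz": 0,"jaw": 1},{"x": -4,"y": 0,"z": 0,"rx": 0,"ry": 0,"rz": 0,"jaw": 1},{"x": -4,"y": 0,"z": 0,"rx": 0,"ry": 0,"rz": 0,"jaw": 1}], squeeze=60)

```text
t: 5.08
tool_pos: [0.5707, -0.0556, 0.3518]
eef_rot: [0.423, 0.566, -0.423, 0.567]
force: [0.6, -1.1, -3.0]
width: 0.195
```

Request:
step_arm(rows=[{"x": -4,"y": 0.1,"z": -3,"rx": 0,"ry": 0,"rz": 0,"jaw": 1},{"x": -4,"y": 0.1,"z": -3,"rx": 0,"ry": 0,"rz": 0,"jaw": 1},{"x": -4,"y": 0.1,"z": -3,"rx": 0,"ry": 0,"rz": 0,"jaw": 1},{"x": -2.8,"y": 0.1,"z": -3,"rx": 9,"ry": 0,"rz": 0,"jaw": 1},{"x": 0,"y": 0,"z": 0,"rx": 9,"ry": 0,"rz": 0,"jaw": 1}])

```text
t: 5.7
tool_pos: [0.5397, 0.0622, 0.5008]
eef_rot: [0.509, 0.492, -0.506, 0.494]
force: [-0.2, -0.9, -2.7]
width: 0.196
```

Request:
step_arm(rows=[{"x": 0,"y": 0,"z": 0,"rx": 0,"ry": 0,"rz": 0,"jaw": 1},{"x": 0,"y": 0,"z": 0,"rx": 0,"ry": 0,"rz": 0,"jaw": 1}])

```text
t: 5.95
tool_pos: [0.5409, 0.0603, 0.4976]
eef_rot: [-0.506, -0.494, 0.506, -0.494]
force: [-0.1, -0.1, -2.5]
width: 0.201
```

Run:
```python
from go import *
rel(.54,.06,.5,-1.5)
c=manip.camera("wrist"); cv2.imwrite("pics/w4.png",c["image"][:,:,::-1])
```

```text
t 5.95 shift cm [-0.24 -0.08  0.03] rot deg [ 0.13 -0.    0.03] F [-0.1 -0.1 -2.5] q [-0.01  0.29  1.63  0.    1.23  0.01] w 0.201
```

View pics/w4.png

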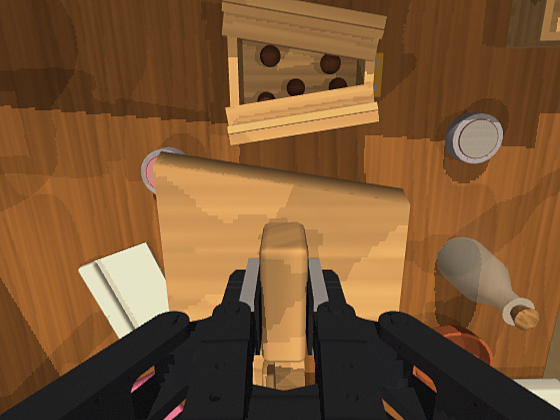

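The lid is held level. The whole box is visible at the top, in about columns 222–386 and rows 0–145. I'll zoom in and fit it.

Run:
```python
import cv2
a=cv2.imread("pics/w4.png")
cv2.imwrite("pics/w4z.png",cv2.resize(a[0:150,210:400],None,fx=4,fy=4,interpolation=cv2.INTER_CUBIC))
```

```text
(no output)
```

View pics/w4z.png

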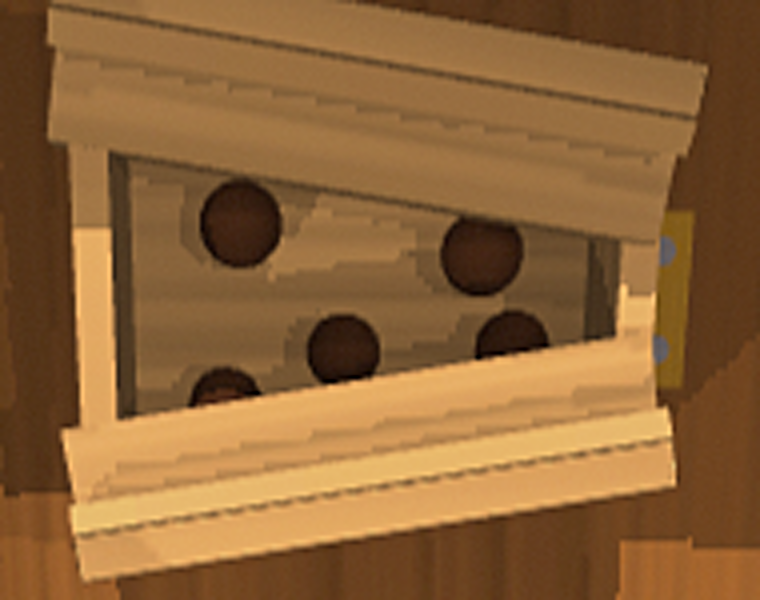

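Run:
```python
from go import *
np.set_printoptions(precision=4,suppress=True)
s=manip.get_state();c=manip.camera("wrist");T=wfc(c,s)
uv=(np.array([(708,68),(675,487),(85,580),(655,240),(655,335),(62,430),(50,138)])+.5)/4-.5+[210,0]
g=.0115
P=[(.065,.051,.076),(.065,-.051,.076),(-.095,-.0755,.076),(.065,g,.06),(.065,-g,.06),(-.095,-g-.0253,.06),(-.095,g+.0253,.06)]
print(ray(uv[:3],.076,c,T)[:,:2]);print(ray(uv[3:],.06,c,T)[:,:2])
p,r=fit([(P,uv,c,T)],[.58,.163,-.02]);print(p,np.degrees(p[2]));print(r)
a=p[2];m=p[:2]-.07*np.array([np.cos(a),np.sin(a)]);print("mouth",m)
rel(m[0],m[1],s["tool_pos"][2],np.degrees(a))
# lid in hand check: +y underside corners (160,152),(409,192); bar top
lu=np.array([(160,151),(409,191),(262,248),(306,248),(306,362),(262,362)],float)
z=s["tool_pos"][2]-.1913
L=[(-.055,.0535,0),(.055,.0365,0),(-.009,.025,.044),(.009,.025,.044),(.009,-.025,.044),(-.009,-.025,.044)]
q,r=fit([(L,lu,c,T)],[*s["tool_pos"][:2],a],z);print("lid in hand",q,np.degrees(q[2]),"minus tcp",q[:2]-s["tool_pos"][:2]);print(r)
```

```text
[[0.6463 0.2103]
 [0.6437 0.1102]
 [0.4849 0.0895]]
[[0.6391 0.1728]
 [0.6403 0.1491]
 [0.479  0.1285]
 [0.4812 0.2012]]
[ 0.5763  0.1624 -0.0242] -1.388458133801118
[[-3.7999 -1.6871]
 [-3.4578  0.4354]
 [-4.9741  0.3949]
 [ 2.3446  0.417 ]
 [ 0.7045 -0.2598]
 [ 1.3272  0.485 ]
 [ 0.9248 -0.3738]]
mouth [0.5063 0.1641]
t 6.05 shift cm [ -0.    -3.74 -10.3 ] rot deg [-0.06 -0.    0.04] F [ 0.3 -0.7 -2.2] q [-0.01  0.29  1.63  0.    1.23  0.01] w 0.201
lid in hand [ 0.5418  0.061  -0.0249] -1.4282865548322237 minus tcp [0.0008 0.0008]
[[ 1.4576 -1.2411]
 [-5.8811 -4.2003]
 [-3.1801 -0.071 ]
 [ 3.6392 -0.0374]
 [ 0.8305  2.4135]
 [-0.6333  2.3736]]
```

Request:
step_arm(rows=[{"x": 2,"y": -1.9,"z": -4,"rx": 0,"ry": 0,"rz": 0,"jaw": 1},{"x": 3,"y": -1.85,"z": -4,"rx": 0,"ry": 0,"rz": 0,"jaw": 1},{"x": 4,"y": 0,"z": -2.3,"rx": 0,"ry": 0,"rz": 0,"jaw": 1},{"x": 5,"y": 0,"z": 0,"rx": 0,"ry": 0,"rz": 0,"jaw": 1},{"x": 5,"y": 0,"z": 0,"rx": 0,"ry": 0,"rz": 0,"jaw": 1}])

```text
t: 6.68
tool_pos: [0.5062, 0.1646, 0.3062]
eef_rot: [0.506, 0.494, -0.506, 0.494]
force: [0.7, 0.2, -2.6]
width: 0.198
```

Request:
step_arm(rows=[{"x": 2,"y": 0,"z": 0,"rx": 0,"ry": 0,"rz": 0,"jaw": 1},{"x": 0,"y": 0,"z": 0,"rx": 0,"ry": 0,"rz": 0,"jaw": 1},{"x": 0,"y": 0,"z": 0,"rx": 0,"ry": 0,"rz": 0,"jaw": 1}])

```text
t: 7.05
tool_pos: [0.5067, 0.1644, 0.2885]
eef_rot: [0.507, 0.493, -0.506, 0.493]
force: [-0.1, -0.3, -1.1]
width: 0.199
```

Run:
```python
from go import *
rel(.506,.1637,.252,-1.4)
for n in ("wrist","top","scene"):
    c=manip.camera(n); im=c["image"][:,:,::-1]
    if n=="top": im=cv2.resize(im[100:240,100:260],None,fx=4,fy=4,interpolation=cv2.INTER_CUBIC)
    if n=="scene": im=cv2.resize(im[130:280,300:480],None,fx=4,fy=4,interpolation=cv2.INTER_CUBIC)
    cv2.imwrite(f"pics/{n}5.png",im)
```

```text
t 7.05 shift cm [ 3.65 -0.07  0.08] rot deg [-0.13 -0.02 -0.06] F [-0.1 -0.3 -1.1] q [0.19 0.52 1.9  0.   0.72 0.22] w 0.199
```

View pics/wrist5.png

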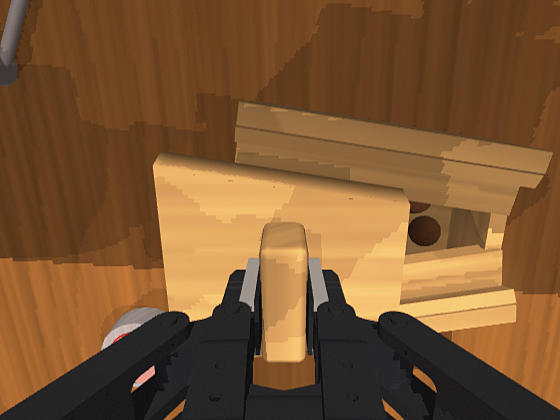

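View pics/scene5.png

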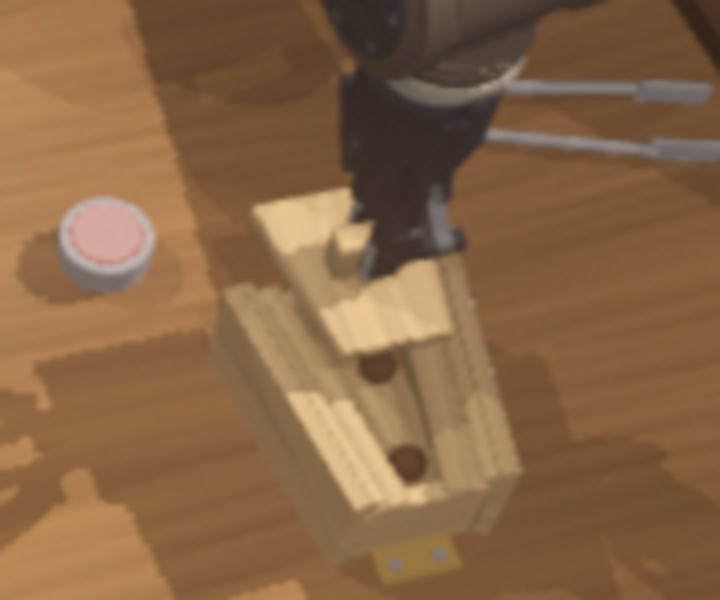

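View pics/top5.png

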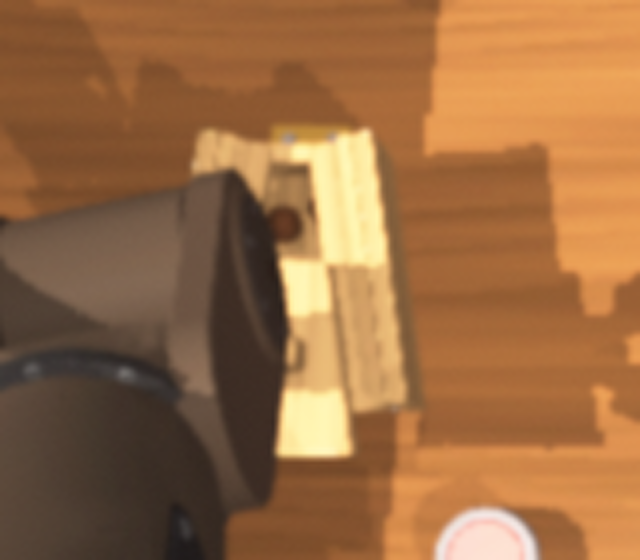

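Run:
```python
from go import *
np.set_printoptions(precision=4,suppress=True)
s=manip.get_state();c=manip.camera("wrist");T=wfc(c,s)
print("lip",ray([(553,153),(516,320),(239,101)],.076,c,T)[:,:2].tolist())
print("ledge narrow -y,+y",ray([(502,250),(504,216)],.06,c,T)[:,:2].tolist())
cv2.imwrite("pics/w5z.png",cv2.resize(np.ascontiguousarray(c["image"][90:340,390:560,::-1]),None,fx=2.4*1.7,fy=2.4,interpolation=cv2.INTER_CUBIC))
print(s["tool_pos"])
```

```text
lip [[0.6463194692216752, 0.2105736302164249], [0.6439600531694512, 0.11176926101100748], [0.48780996742539406, 0.24021375355400154]]
ledge narrow -y,+y [[0.6391386866545119, 0.14990152390863426], [0.6369443520676427, 0.17160288634865917]]
[0.5064 0.1645 0.2888]
```

View pics/w5z.png

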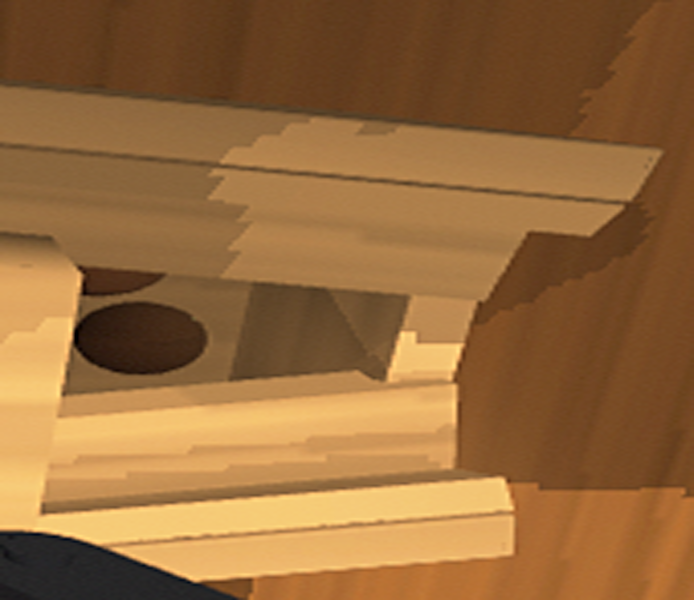

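Request:
step_arm(rows=[{"x": 1.0,"y": -0.2,"z": 0.05,"rx": 0,"ry": 0,"rz": 0,"jaw": 1},{"x": 1.0,"y": 0,"z": 0,"rx": 0,"ry": 0,"rz": 0,"jaw": 1},{"x": 0.8,"y": 0,"z": 0,"rx": 0,"ry": 0,"rz": 0,"jaw": 1},{"x": 0.4,"y": 0,"z": 0,"rx": 0,"ry": 0,"rz": 0,"jaw": 1},{"x": 0,"y": 0,"z": 0,"rx": 0,"ry": 0,"rz": 0,"jaw": 1}])

```text
t: 7.88
tool_pos: [0.5044, 0.1641, 0.2553]
eef_rot: [-0.507, -0.493, 0.507, -0.493]
force: [-0.4, 0.2, -1.3]
width: 0.198
```

Request:
step_arm(rows=[{"x": 0.2,"y": 0,"z": 0,"rx": 0,"ry": 0,"rz": 0,"jaw": 1},{"x": 0.2,"y": 0,"z": 0,"rx": 0,"ry": 0,"rz": 0,"jaw": 1},{"x": 0,"y": 0,"z": 0,"rx": 0,"ry": 0,"rz": 0,"jaw": 1}])

```text
t: 8.25
tool_pos: [0.5043, 0.1641, 0.2517]
eef_rot: [0.507, 0.493, -0.507, 0.493]
force: [0.4, 0.2, -2.0]
width: 0.197
```

Request:
step_arm(rows=[{"x": 0.1,"y": 0,"z": 0,"rx": 0,"ry": 0,"rz": 0,"jaw": 1},{"x": 0.1,"y": 0,"z": 0,"rx": 0,"ry": 0,"rz": 0,"jaw": 1},{"x": 0,"y": 0,"z": 0,"rx": 0,"ry": 0,"rz": 0,"jaw": 1}])

```text
t: 8.62
tool_pos: [0.5042, 0.1641, 0.2513]
eef_rot: [0.507, 0.493, -0.506, 0.494]
force: [-5.7, -1.6, 19.5]
width: 0.194
```

Run:
```python
from go import *
rel(.576,.1624,.252,-1.4)
for n in ("wrist","scene"):
    c=manip.camera(n); im=c["image"][:,:,::-1]
    if n=="scene": im=cv2.resize(im[130:280,300:480],None,fx=4,fy=4,interpolation=cv2.INTER_CUBIC)
    cv2.imwrite(f"pics/{n}6.png",im)
```

```text
t 8.62 shift cm [-0.06  7.18 -0.02] rot deg [-0.14 -0.02 -0.08] F [-5.7 -1.6 19.5] q [0.19 0.57 1.94 0.   0.63 0.22] w 0.194
```

View pics/wrist6.png

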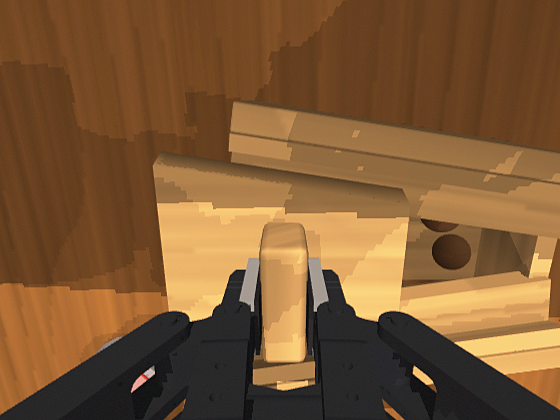

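View pics/scene6.png

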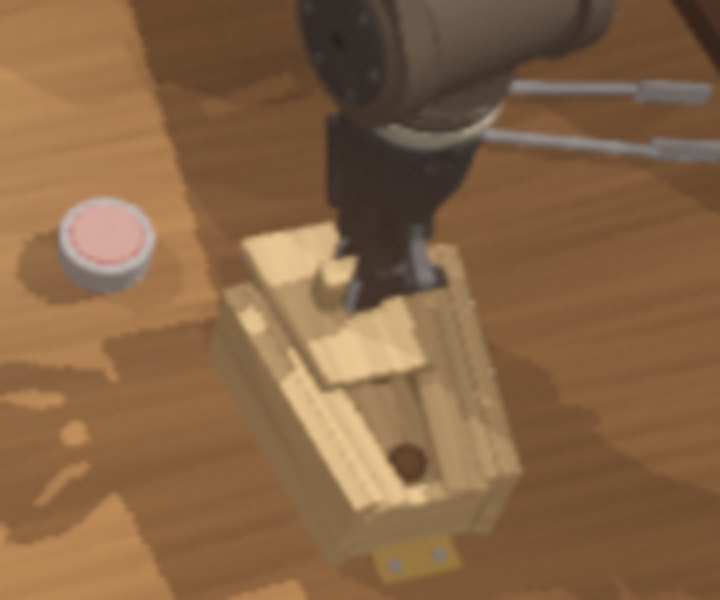

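Request:
step_arm(rows=[{"x": -0.2,"y": 0,"z": 0,"rx": 0,"ry": 0,"rz": 0,"jaw": 1},{"x": -0.1,"y": 0,"z": 0,"rx": 0,"ry": 0,"rz": 0,"jaw": 2.4},{"x": 0,"y": 0,"z": 0,"rx": 0,"ry": 0,"rz": 0,"jaw": 2.4},{"x": 0,"y": 0,"z": 0,"rx": 0,"ry": 0,"rz": 0,"jaw": 2.4}])

```text
t: 9.22
tool_pos: [0.5044, 0.1641, 0.2526]
eef_rot: [0.507, 0.493, -0.507, 0.493]
force: [-0.5, -0.1, 0.4]
width: 0.28
```

Request:
step_arm(rows=[{"x": 0,"y": 0.3,"z": 0,"rx": 0,"ry": 0,"rz": 0,"jaw": 2.4},{"x": 0,"y": 0.5,"z": 0,"rx": 0,"ry": 0,"rz": 0,"jaw": 2.4},{"x": 0,"y": 0.5,"z": 0,"rx": 0,"ry": 0,"rz": 0,"jaw": 2.4},{"x": 0,"y": 0.5,"z": 0,"rx": 0,"ry": 0,"rz": 0,"jaw": 2.4}])

```text
t: 9.72
tool_pos: [0.5227, 0.1636, 0.2526]
eef_rot: [0.507, 0.493, -0.507, 0.493]
force: [-1.7, 0.7, -0.6]
width: 0.281
```

Run:
```python
from go import *
rel(.576,.1624,.254,-1.4)
c=manip.camera("wrist"); cv2.imwrite("pics/w7.png",c["image"][:,:,::-1])
```

```text
t 9.72 shift cm [-0.14  5.33 -0.02] rot deg [-0.14 -0.    0.  ] F [-1.7  0.7 -0.6] q [0.18 0.59 1.89 0.   0.66 0.21] w 0.281
```

View pics/w7.png

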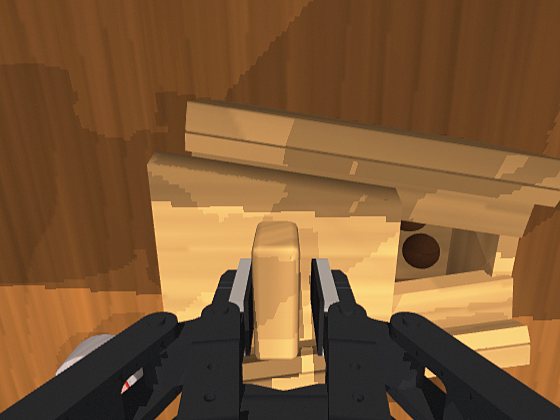

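Request:
step_arm(rows=[{"x": 0,"y": 0.6,"z": 0,"rx": 0,"ry": 0,"rz": 0,"jaw": 2.4},{"x": 0,"y": 0.6,"z": 0,"rx": 0,"ry": 0,"rz": 0,"jaw": 2.4},{"x": 0,"y": 0.6,"z": 0,"rx": 0,"ry": 0,"rz": 0,"jaw": 2.4},{"x": 0,"y": 0.6,"z": 0,"rx": 0,"ry": 0,"rz": 0,"jaw": 2.4}])

```text
t: 10.28
tool_pos: [0.5467, 0.1629, 0.2527]
eef_rot: [0.507, 0.493, -0.507, 0.493]
force: [-1.7, -0.0, -0.2]
width: 0.28
```

Request:
step_arm(rows=[{"x": 0,"y": 0.5,"z": 0,"rx": 0,"ry": 0,"rz": 0,"jaw": 2.4},{"x": 0,"y": 0.5,"z": 0,"rx": 0,"ry": 0,"rz": 0,"jaw": 2.4},{"x": 0,"y": 0.5,"z": 0,"rx": 0,"ry": 0,"rz": 0,"jaw": 2.4}])

```text
t: 10.65
tool_pos: [0.5616, 0.1625, 0.2527]
eef_rot: [0.507, 0.493, -0.507, 0.493]
force: [-0.1, -0.4, -0.2]
width: 0.282
```

Run:
```python
from go import *
rel(.576,.1624,.254,-1.4)
```

```text
t 10.65 shift cm [-0.13  1.44 -0.02] rot deg [-0.14 -0.   -0.  ] F [-0.1 -0.4 -0.2] q [0.17 0.62 1.8  0.   0.72 0.2 ] w 0.282
```

Request:
step_arm(rows=[{"x": 0,"y": 0.4,"z": 0,"rx": 0,"ry": 0,"rz": 0,"jaw": 2.4},{"x": 0,"y": 0.3,"z": 0,"rx": 0,"ry": 0,"rz": 0,"jaw": 2.4}])

```text
t: 10.9
tool_pos: [0.5685, 0.1623, 0.2527]
eef_rot: [0.507, 0.493, -0.507, 0.493]
force: [-1.1, 0.2, 0.1]
width: 0.278
```

Request:
step_arm(rows=[{"x": 0,"y": 0.25,"z": 0,"rx": 0,"ry": 0,"rz": 0,"jaw": 2.4},{"x": 0,"y": 0.25,"z": 0,"rx": 0,"ry": 0,"rz": 0,"jaw": 2.4}])

```text
t: 11.15
tool_pos: [0.5734, 0.1622, 0.2527]
eef_rot: [0.507, 0.493, -0.507, 0.493]
force: [-0.9, -0.1, 0.2]
width: 0.278
```

Request:
step_arm(rows=[{"x": 0,"y": 0.1,"z": 0,"rx": 0,"ry": 0,"rz": 0,"jaw": 2.4},{"x": 0,"y": 0.1,"z": 0,"rx": 0,"ry": 0,"rz": 0,"jaw": 2.4}])

```text
t: 11.4
tool_pos: [0.5753, 0.1622, 0.2527]
eef_rot: [0.507, 0.493, -0.507, 0.493]
force: [-1.0, -1.0, 0.4]
width: 0.282
```

Request:
step_arm(rows=[{"x": 0,"y": 0.1,"z": 0,"rx": 0,"ry": 0,"rz": 0,"jaw": 2.4},{"x": 0,"y": 0.1,"z": 0,"rx": 0,"ry": 0,"rz": 0,"jaw": 2.4}])

```text
t: 11.65
tool_pos: [0.5773, 0.1621, 0.2527]
eef_rot: [0.507, 0.493, -0.507, 0.493]
force: [-1.5, 0.3, -0.1]
width: 0.279
```

Request:
step_arm(rows=[{"x": 0,"y": 0.1,"z": 0,"rx": 0,"ry": 0,"rz": 0,"jaw": 2.4}])

```text
t: 11.78
tool_pos: [0.5783, 0.1621, 0.2527]
eef_rot: [0.507, 0.493, -0.507, 0.493]
force: [-1.3, -0.1, 1.1]
width: 0.279
```

Request:
step_arm(rows=[{"x": 0,"y": 0.1,"z": 0,"rx": 0,"ry": 0,"rz": 0,"jaw": 2.4}])

```text
t: 11.9
tool_pos: [0.5793, 0.1621, 0.2527]
eef_rot: [-0.507, -0.493, 0.507, -0.493]
force: [-1.3, -0.0, -0.1]
width: 0.282
```

Request:
step_arm(rows=[{"x": 0,"y": 0.1,"z": 0,"rx": 0,"ry": 0,"rz": 0,"jaw": 2.4}])

```text
t: 12.02
tool_pos: [0.5803, 0.162, 0.2527]
eef_rot: [-0.507, -0.493, 0.507, -0.493]
force: [-5.2, -0.3, 2.7]
width: 0.281
```

Request:
step_arm(rows=[{"x": 0,"y": 0.05,"z": 0,"rx": 0,"ry": 0,"rz": 0,"jaw": 2.4}])

```text
t: 12.15
tool_pos: [0.5805, 0.162, 0.2527]
eef_rot: [-0.506, -0.494, 0.507, -0.493]
force: [-6.8, -1.4, 3.8]
width: 0.279
```

Request:
step_arm(rows=[{"x": 0,"y": 0.05,"z": 0,"rx": 0,"ry": 0,"rz": 0,"jaw": 2.4}])

```text
t: 12.28
tool_pos: [0.5806, 0.162, 0.2527]
eef_rot: [-0.506, -0.494, 0.507, -0.493]
force: [-8.5, -0.7, 6.1]
width: 0.281
```

Request:
step_arm(rows=[{"x": 0,"y": 0.05,"z": 0,"rx": 0,"ry": 0,"rz": 0,"jaw": 2.4},{"x": 0,"y": 0.05,"z": 0,"rx": 0,"ry": 0,"rz": 0,"jaw": 2.4}])

```text
t: 12.52
tool_pos: [0.581, 0.162, 0.2526]
eef_rot: [-0.505, -0.494, 0.508, -0.492]
force: [-14.0, -0.4, 8.3]
width: 0.28
```

Request:
step_arm(rows=[{"x": 0,"y": 0.05,"z": 0,"rx": 0,"ry": 0,"rz": 0,"jaw": 2.4},{"x": 0,"y": 0,"z": 0,"rx": 0,"ry": 0,"rz": 0,"jaw": 2.4}])

```text
t: 12.78
tool_pos: [0.5812, 0.1621, 0.2526]
eef_rot: [-0.505, -0.495, 0.508, -0.492]
force: [-15.2, -0.8, 9.4]
width: 0.278
```

Run:
```python
from go import *
rel(.58,.162,.253,-1.4)
for n in ("wrist","scene"):
    c=manip.camera(n); im=c["image"][:,:,::-1]
    if n=="scene": im=cv2.resize(im[130:280,300:480],None,fx=4,fy=4,interpolation=cv2.INTER_CUBIC)
    cv2.imwrite(f"pics/{n}8.png",im)
```

```text
t 12.78 shift cm [-0.04 -0.12  0.01] rot deg [-0.13  0.04  0.33] F [-15.2  -0.8   9.4] q [0.16 0.65 1.75 0.   0.75 0.19] w 0.278
```

View pics/wrist8.png

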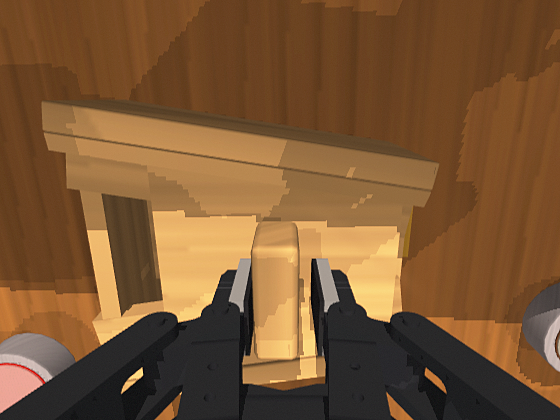

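View pics/scene8.png

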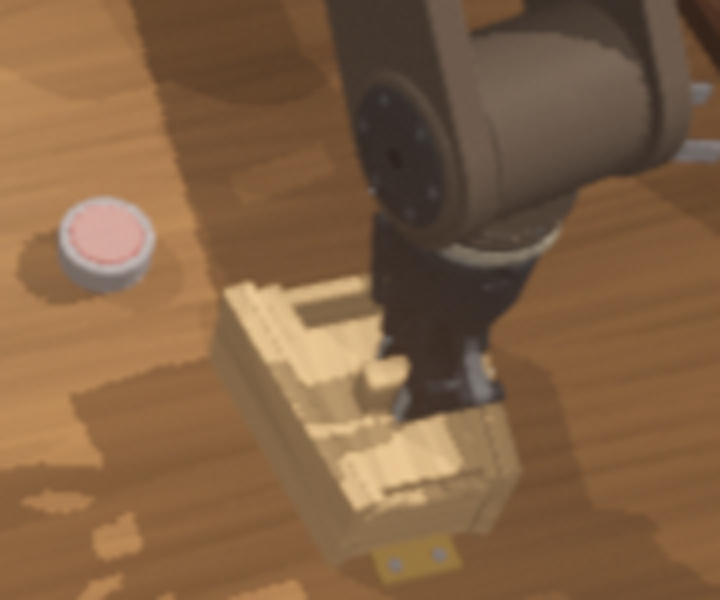

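Request:
step_arm(rows=[{"x": 0,"y": -0.25,"z": 0,"rx": 0,"ry": 0,"rz": 0,"jaw": 2.4},{"x": 0,"y": -0.25,"z": 0,"rx": 0,"ry": 0,"rz": 0,"jaw": 3},{"x": 0,"y": -0.1,"z": 0,"rx": 0,"ry": 0,"rz": 0,"jaw": 4},{"x": 0,"y": 0,"z": 0,"rx": 0,"ry": 0,"rz": 0,"jaw": 4.5},{"x": 0,"y": 0,"z": 0,"rx": 0,"ry": 0,"rz": 0,"jaw": 4.5}])

```text
t: 13.5
tool_pos: [0.5769, 0.1621, 0.2527]
eef_rot: [0.507, 0.493, -0.507, 0.493]
force: [-0.7, 0.2, -0.3]
width: 0.529
```

Request:
step_arm(rows=[{"x": -2,"y": 0,"z": 0,"rx": 0,"ry": 0,"rz": 0,"jaw": 4.5},{"x": -4,"y": 0,"z": 0,"rx": 0,"ry": 0,"rz": 0,"jaw": 4.5},{"x": -5,"y": 0,"z": 0,"rx": 0,"ry": 0,"rz": 0,"jaw": 4.5},{"x": -5,"y": 0,"z": 0,"rx": 0,"ry": 0,"rz": 0,"jaw": 4.5},{"x": 0,"y": 0,"z": 0,"rx": 0,"ry": 0,"rz": 0,"jaw": 4.5}])

```text
t: 14.12
tool_pos: [0.5768, 0.1621, 0.4166]
eef_rot: [0.509, 0.492, -0.505, 0.495]
force: [0.6, -0.2, -0.5]
width: 0.524
```

Request:
step_arm(rows=[{"x": 0,"y": 0,"z": 4,"rx": 0,"ry": 0,"rz": 0,"jaw": 4.5},{"x": 0,"y": 0,"z": 4,"rx": 0,"ry": 0,"rz": 0,"jaw": 4.5},{"x": 0,"y": 0,"z": 2,"rx": 0,"ry": 0,"rz": 0,"jaw": 4.5},{"x": 0,"y": 0,"z": 0,"rx": 0,"ry": 0,"rz": 0,"jaw": 4.5},{"x": 0,"y": 0,"z": 0,"rx": 0,"ry": 0,"rz": 0,"jaw": 4.5}])

```text
t: 14.75
tool_pos: [0.5741, 0.0628, 0.4124]
eef_rot: [-0.507, -0.493, 0.507, -0.493]
force: [0.1, 0.5, 0.1]
width: 0.533
```

Run:
```python
from go import *
rel(.58,.162,.253,-1.4)
for n in ("wrist","scene","top"):
    c=manip.camera(n); im=c["image"][:,:,::-1]
    if n=="scene": im=cv2.resize(im[130:280,300:480],None,fx=4,fy=4,interpolation=cv2.INTER_CUBIC)
    cv2.imwrite(f"pics/{n}9.png",im)
```

```text
t 14.75 shift cm [15.94  0.33 -9.93] rot deg [-0.13 -0.02  0.02] F [0.1 0.5 0.1] q [-0.01  0.42  1.67  0.    1.06  0.02] w 0.533
```

View pics/wrist9.png

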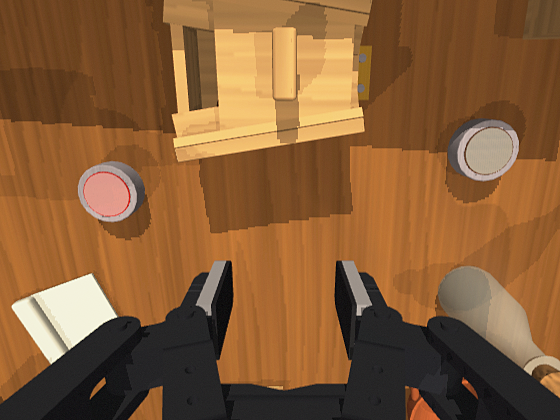

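View pics/scene9.png

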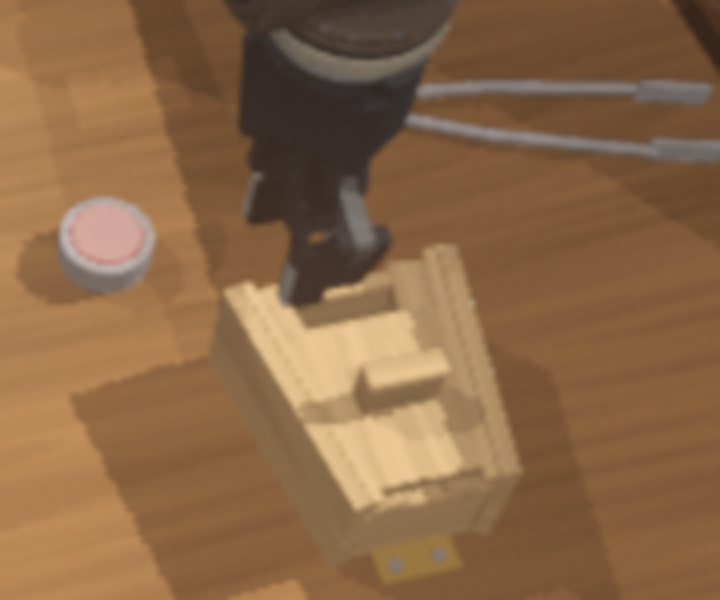

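View pics/top9.png

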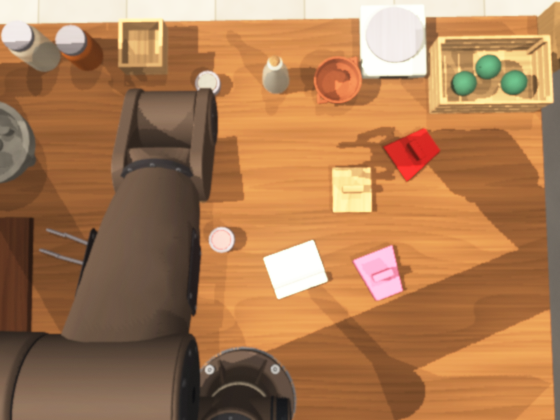

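Run:
```python
from go import *
s=manip.get_state();c=manip.camera("wrist");T=wfc(c,s)
r=ray([(274,27),(296,27),(297,99),(274,99)],.104,c,T)[:,:2];print(r,r.mean(0))
print("lid back edge",ray([(218,75)],.072,c,T)[:,:2])
print("box mouth-/narrow- outer lip corners",ray([(177,161),(364,133),(371,12)],.076,c,T)[:,:2])
```

```text
[[0.5712861  0.1873015 ]
 [0.58676299 0.18690162]
 [0.58676509 0.13846235]
 [0.56965592 0.13890402]] [0.57861753 0.16289237]
lid back edge [[0.5238863  0.15865874]]
box mouth-/narrow- outer lip corners [[0.48366268 0.08995047]
 [0.64376983 0.10952919]
 [0.64536162 0.20056115]]
```

```bash
python3 -c "
from station import manip
print(manip.job_done())"
```

```text
the job is handed in; nothing more can be done
None
```

The tapered lid is in the box's dovetail way, pushed tight and released, and the job was handed in at about 15 s of the 43 s allowed. No verdict was reported.

- **What I did:** I gripped the bar, lowered the lid into the mouth, opened the jaws slightly and pushed with the bar loose. Sliding took 1–2 N. Resistance then rose sharply, and I pushed to about 15 N before backing off and lifting clear.
- **Lid position:** the last wrist picture puts the bar's centre at (0.579, 0.163) m, against my box estimate of (0.577–0.580, 0.162) m. That is inside the 10 mm limit. The lid looks level and under the lips.
- **Other objects:** in the last top view, the plain lid and the pink and red look-alikes are at their starting pixels. The gripper was clear of everything, and wrist forces read near zero.
- **Disagreements:**
  - The cameras differed by 2–5 mm on the box position. Measurements from its lip corners and from its ledge corners differed by about 5 mm along the closing direction.
  - Lowering the lid onto the ledge briefly read about 20 N at the wrist.
  - After release, I couldn't measure the lid's remaining contact force on the box. That it exceeds 4 N is inferred from the 15 N push.
  - My first set of move calls was refused for missing keys, and nothing moved.

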